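Pull out the water filter under the sink and lift its cassette free

ROBOT

A 7-joint arm with a two-finger parallel gripper is mounted at the origin on the work surface. World frame = base frame: x ahead of the robot, y to its left, z up, the work surface at z = 0. Lengths are in mm, angles in rad, forces in N, time in s.
With the tool pointing down it reaches from about 400 to 875 mm from the base axis. Payload 4.4 kg.
Tool frame: the origin (TCP) lies at the very end of the fingers, on their centre line; the grasp point (between the pads) lies 19 mm behind it; y points along the fingers, x is the direction in which the jaws open and shut, and the axes are right-handed (so a half turn about y gives the same grasp; the last joint's range is limited). The gripper opens to 85 mm and grips with 20 to 120 N. Pads are 22 mm wide; open, the fingers measure 114 mm over their backs; the gripper's body (76 mm by 85 mm) begins 54 mm behind the grasp point. The pads swing forward as they close: fully open they stand 13 mm farther back than shut.
Start: joints at [1.168, 0.628, 0.038, 1.517, -0.027, 0.996, -0.02], TCP at [214.833, -613.486, 203.813] pointing down, gripper open.
Joint ranges: [-3.06, 3.06], [-0.37, 2.12], [-1.25, 1.32], [0.18, 2.47], [-1.1, 4.24], [0.23, 1.98], [-2.94, 2.94]. Speed limits (rad/s): [2.57, 2.57, 3.14, 3.14, 3.14, 3.14, 3.14].

INTERFACE

Orientations are given as [roll, pitch, yaw] about the fixed x, y, z axes, in that order (R = Rz(yaw) Ry(pitch) Rx(roll)).
In Python, from cell import readout, eyes, finish_job gives the robot as it stands. The module is installed in compiled form; this text tells all that it offers.
- The arm moves only by the tool apply_moves, never from a script. Its argument "commands" is a list that holds one entry, the list of rows, each a list of 6 numbers: the shift along the tool's x, y, z in units of 0.04 m (1.0 is 0.04 m), then the turn, a rotation vector about the tool's x, y, z in units of 5 degrees (1.0 is 5 degrees). A call has 1 to 8 rows; each row shifts and turns the pose as measured when the row begins, along the tool's axes as they then stand; what a row does not reach is not made up. A row lasts 1/12 s, in which the tool goes at most 41.7 mm and 7.16 degrees, less where a joint would pass 70% of its speed; a pose out of reach is approached as far as the arm can. A call with a number of a shift or a turn outside -1 to 1 is refused whole. A call with a gripper value outside its range is refused whole. "claw" is the finger opening in mm, from 0 to 85.4, set as the call begins (left out, the last holds). The fingers move at their own pace and stop on an object; the grip force is fixed at half the most. Time passes only in rows, so rows that do not move let the fingers close. It gives the time, the measured TCP pose, the force and the opening at its end, in the units of the state.
- readout.read_state(): the state, without advancing time (a new reading comes with each control period).
- eyes.get_image(name): name is "scene" or "top" or "wrist"; returns a dict with "image" (480x640x3 uint8, red, green, blue), "mtx" (3x3 intrinsics, pixels), "k1" (the pictures are not rectified: a ray, as slopes to the right and down, at radius r is drawn at 1 + k1 r^2 times it, then the intrinsics apply), "rvec" (rotation vector, rad) and "tvec" (3), from world to camera coordinates, as OpenCV has them. Camera axes: x right, y down, z forward; pixel columns grow to the right and rows downward; lengths in mm; the calibration is good to about 2 mm. A picture is of the moment at which its call begins. There is no depth.
- finish_job(): hands the job in, once; it reports no verdict.
The state is a dict: "clock": time; "qpos": joint angles; "qd": joint speeds; "tau": joint torques, N m; "eef_pos": TCP position; "tool_rot": TCP orientation; "force": force on the tool from outside, world axes, zero at the start; "torque": the same for the moment, N m; "width": finger opening in mm.
Only numpy, scipy, OpenCV 4.12 (cv2) and the standard library are available. Lean on these libraries where they do the work, as an engineer would, in place of code of your own. Each camera call takes 0.05 s, during which the arm holds its last target. There are 200 camera calls.

TASK

The filter cassette sits in a carriage parked under its fixed feed pipe: swing the carriage's clamp lever open, slide the carriage along its rail until its pointer is opposite the pointed mark block on the rail, and swing the lever fully back to lock it there. Then pinch the two side catches of the cassette together and lift it straight up out of the carriage, leaving the other things on the board as they are. Finish while still holding the pinched cassette upright and steady in the gripper, its bottom about 8 cm above where it sat: do not put it down or let go.

Things in the scene. Friction and masses are not known exactly. Their poses are not given: they have to be found in the camera images.
- rail: fixed aluminium rail plate, 130 x 380 x 8 mm, flat on the pine board. Origin on the board under the centre of the parked cassette; y axis: the way the carriage slides out (roughly to the robot's left), x: away from the robot, z up. The plate spans x -50 to 80 and y -70 to 310 mm.
- nozzle (a point): lower end of the fixed feed nozzle, 111 mm above the board at x 0, y 0 of the rail, 7 mm above the parked cassette, which can therefore be lifted only after sliding out. Its white pipe, 22 mm thick, runs at 123 to 145 mm above the board from rail x -8 mm to a post at x 75 mm.
- carriage (a joint): slide of the grey carriage along the rail's +y, in m: 0 parked (always the start), stop at 0.18; 0.10 to 0.15 reaches the mark. It slides with about 5 N of friction. It carries the cassette in a well, 77 x 92 mm outside, walls ending 54 mm above the board; a narrow tongue ahead of the well (+y) carries the lever.
- lever (a joint): clamp lever on the carriage, in rad, about a vertical axis: near 0 = locked, pointing along the rail's -x; opens clockwise seen from above to 1.57 = pointing along the rail's +y, the way of sliding. Stays where left; about 1.5 N at the knob swings it. Locked is under 0.25; open is over 1.1. Fully open, its knob can draw the carriage out.
- knob (a point): point on the axis of the lever's upright round black knob, which spins freely on its pin (14 mm across, from 43 to 86 mm above the board), 66 mm above the board. At lever angle a it lies at pivot + 58 mm x (-cos a, sin a) in the rail's x, y. Under it is the flat lever arm, 14 mm wide, top 42 mm above the board. Round the knob there is room for fingers.
- pivot (a point): point on the lever's pivot axis, 66 mm above the board, 85 mm along the rail's +y from the well's centre; it moves with the carriage.
- pointer (a point): tip of the small pointed dark steel tab on the carriage's far (+x) side, 28 mm above the board; it moves with the carriage. Axes as the rail's.
- mark_tip (a point): tip of the pointed dark steel mark block (20 mm wide, top 26 mm above the board), fixed on the rail's far side and pointing at the carriage (-x). The carriage is at the mark when pointer and mark tip have the same y in the rail's axes (they then stand about 3 mm apart in x). Axes as the rail's.
- cassette: white filter cassette, 40 (x) x 76 (y) x 80 mm tall, 0.2 to 0.4 kg; origin at the centre of its underside, 24 mm above the board when seated; axes as the rail's. It rides in the carriage with 2 mm play. On each x side a 24 mm wide catch plate stands off: outer faces 62 mm apart at rest, 48 mm when fully pinched, showing from 54 to 102 mm above the board.
- grip (a point): point midway between the two catch plates, 62 mm above the cassette's underside: close the fingers here along the cassette's x axis, one on each plate. Fingertips may go down to 58 mm above the board while it is seated.
- catch_front (a joint): travel of the catch on the robot's side (cassette -x), in m: 0 at rest, hooked under the carriage's lip; grows as it is pressed in, stop at 0.007. Its spring takes 3 N to start and 6.5 N to press home; it is free of the lip above 0.0045 and springs out when let go.
- catch_back (a joint): the same for the catch on the far side (cassette +x).
- beer_bottle: an empty brown glass beer bottle, 60 mm across, 208 mm tall, standing; a bystander to leave alone. Origin at the centre of its underside.
- drink_can: an empty aluminium drink can, 66 mm across, 115 mm tall, standing; a bystander to leave alone. Origin at the centre of its underside.
- door_stop: a round wooden door stop with a rubber tip, 40 mm across, 47 mm tall; a bystander to leave alone. Origin at the centre of its underside.
- sieve: a white plastic sieve, bowl 124 mm across and 48 mm tall, with a 100 mm handle along its own -x; a bystander to leave alone. Origin at the centre of its underside.
- dish_brush: a dish brush lying along its own x; a bystander to leave alone. Origin at the centre of its underside.
- crushed_can: a flattened can, 70 mm across, 24 mm tall; a bystander to leave alone. Origin at the centre of its underside.
There are look-alikes about, which are no part of the job. What is shaped like the cassette but blue or purple is not meant.

How it is judged (in metres and radians):
On the way, in this order (a step that is already met when the one before it is completed fails the run):
1. lever swung open (over 1.1 rad) with the carriage still parked (value of joint lever above 1.1 rad and value of joint carriage below 0.02 m), for 0.1 s.
2. carriage slid until the pointer is within 7 mm of the mark, lever still open (y of pointer in the frame of mark_tip between -0.007 and 0.007 m and value of joint lever above 0.7 rad), for 0.1 s.
3. lever swung back to locked (under 0.25 rad) with the carriage at the mark (y of pointer in the frame of mark_tip between -0.007 and 0.007 m and value of joint lever below 0.25 rad), for 0.2 s.
4. both catches pinched by the fingers while the cassette still sits in the carriage (value of joint each of catch_front, catch_back above 0.0045 m and contact force between the fingers and cassette above 2 N and height (world z) of cassette below 0.034 m), for 0.1 s.
At the end, for the whole second after the job is handed in: The gripper still holds the cassette by both pinched catches (each pressed in over 4.5 mm, contact over 2 N), its underside 55 to 176 mm above its seat, tilted under 0.3 rad, at rest and touching neither carriage nor pipe; the carriage stands within 7 mm of the mark with the lever under 0.25 rad (all of step 3 and value of joint each of catch_front, catch_back above 0.0045 m and contact force between the fingers and cassette above 2 N and height (world z) of cassette between 0.079 and 0.2 m and angle between cassette's own z axis and vertical below 0.3 rad and contact force between cassette and rail below 0.1 N and linear speed of cassette below 0.03 m/s and angular speed of cassette below 0.3 rad/s); the arm keeps its last pose, push and grip.
It fails at once if a bystander shoved more than 4 cm (distance of any of beer_bottle, drink_can, door_stop, sieve, dish_brush, crushed_can from where it was at the start of the episode above 0.04 m).
It fails at once if a bystander knocked over (angle between any of beer_bottle, drink_can, door_stop, sieve, dish_brush, crushed_can's own z axis and vertical above 0.6 rad).
It also fails if it takes over 51 s, if anything falls off the work surface, if the arm or the gripper's body presses on something with over 40 N, if the wrist force passes 120 N, or if a joint passes its speed limit or range.

## Working session

There is one attempt and no reset: what is moved stays moved. The work goes in short steps, Python scripts to look and compute and a tool call to move; the robot and the scene stay as the last step left them, time stands still between calls to the robot, and variables do not carry over. Pictures are saved under pics/ and viewed, about 8 in all and at most 12, crops included, and the job is handed in when it is done.

Besides the shell and the picture viewer there is one more tool, called as a command line: name --argument value ..., lists and objects as JSON in quotes. apply_moves: Moves the arm, as the interface text tells. Shifts and turns lie within -1 to 1; 1 stands for 0.04 m of shift or 5 degrees of turn. Its arguments: {"type":"object","properties":{"commands":{"type":"array"},"claw":{"type":"number"}},"required":["commands"]}

```bash
mkdir -p pics
cat > h.py <<'E'
import numpy as np, cv2, json
from cell import readout, eyes, finish_job
from scipy.spatial.transform import Rotation as R
def grab(n):
    d=eyes.get_image(n); np.savez(f'{n}.npz',**{k:np.array(v) for k,v in d.items()}); return d
def load(n): return dict(np.load(f'{n}.npz'))
def ray(d,u,v):
    K=np.array(d['mtx']);k=float(d['k1']);x=(u-K[0,2])/K[0,0];y=(v-K[1,2])/K[1,1]
    s=1.0
    for _ in range(30): s=1+k*(x*x+y*y)/s**2
    Rm=cv2.Rodrigues(np.array(d['rvec'],float).reshape(3,1))[0]
    t=np.array(d['tvec'],float).ravel()
    return -Rm.T@t, Rm.T@np.array([x/s,y/s,1])
def plane(d,u,v,z):
    c,r=ray(d,u,v); return c+r*(z-c[2])/r[2]
def proj(d,p):
    K=np.array(d['mtx']);Rm=cv2.Rodrigues(np.array(d['rvec'],float).reshape(3,1))[0]
    q=Rm@np.array(p,float)+np.array(d['tvec'],float).ravel();x,y=q[:2]/q[2];f=1+float(d['k1'])*(x*x+y*y)
    return np.array([K[0,0]*x*f+K[0,2],K[1,1]*y*f+K[1,2]])
def save(im,n): cv2.imwrite(f'pics/{n}.png',cv2.cvtColor(np.ascontiguousarray(im),cv2.COLOR_RGB2BGR))
def st(): 
    s=readout.read_state(); return s
E
python3 - <<'E'
from h import *
print(st())
for n in ('scene','top'):
    d=grab(n); save(d['image'],n); print(n,d['k1'],ray(d,320,240))
E
```

```text
{'clock': 0.0, 'qpos': array([ 1.16820923,  0.62932015,  0.03845004,  1.51834673, -0.02697408,
        0.99630119, -0.0199563 ]), 'qd': array([-0.00132705, -0.00017773, -0.00021626,  0.00020666, -0.00146157,
        0.00141171,  0.00106636]), 'tau': array([ 7.65060013e-04, -5.63403904e+01,  1.22635446e+00, -1.93443453e+01,
        1.08688846e-02,  1.04269775e-02, -1.32957896e-05]), 'eef_pos': array([ 214.59274462, -612.85321136,  202.91292943]), 'tool_rot': array([-1.57084549,  0.00185657, -1.23395753]), 'force': array([0.16465633, 0.0083699 , 0.31082334]), 'torque': array([ 0.02534443, -0.02714673, -0.00482203]), 'width': 85.09044115647505}
scene -0.054859242579728386 (array([1210.06941984,  166.1443486 , 1103.77414429]), array([-0.54583032, -0.11985569, -0.8295715 ]))
top -0.06464517419464898 (array([ 270.42803854,    9.31718561, 1628.11995951]), array([ 0.20613066, -0.01965814, -0.97845817]))
```

View pics/scene.png

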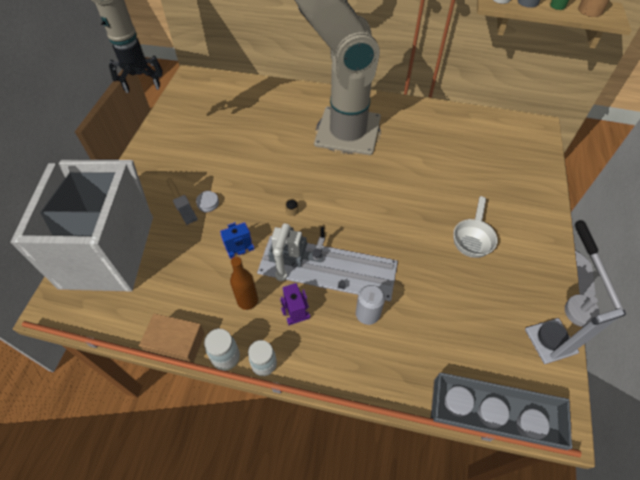

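View pics/top.png

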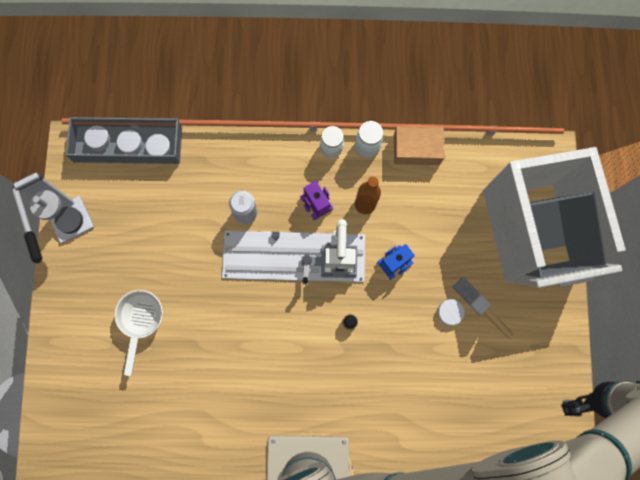

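The top view shows the rail spanning about (222,232)-(366,283), the cassette near (340,260), the knob near (305,280), the mark near (276,235), and the can, bottle, purple and blue look-alikes around it. I'll enlarge both views.

Run:
```python
from h import *
t=load('top')['image'][215:300,212:376]; s=load('scene')['image'][215:305,250:405]
a=cv2.resize(t,(787,408//1),interpolation=cv2.INTER_CUBIC) if 0 else cv2.resize(t,None,fx=4.8,fy=3.5,interpolation=cv2.INTER_CUBIC)
a=cv2.resize(t,None,fx=3.4,fy=3.4,interpolation=cv2.INTER_CUBIC); b=cv2.resize(s,None,fx=3.4,fy=3.4,interpolation=cv2.INTER_CUBIC)
w=max(a.shape[1],b.shape[1]); P=lambda i:cv2.copyMakeBorder(i,0,0,0,w-i.shape[1],0)
save(np.vstack([P(a),P(b)]),'crop1')
for n in('top','scene'):
    im=load(n)['image'].astype(int); hsv=cv2.cvtColor(im.astype(np.uint8),cv2.COLOR_RGB2HSV)
    m=((hsv[...,1]<50)&(hsv[...,2]>110)).astype(np.uint8)
    cs=cv2.findContours(m,cv2.RETR_EXTERNAL,cv2.CHAIN_APPROX_NONE)[0]
    p=(290,262) if n=='top' else (340,270)
    for c in cs:
        if cv2.pointPolygonTest(c,p,True)>-12 and cv2.contourArea(c)>200: print(n,cv2.minAreaRect(c),cv2.boundingRect(c))
```

```text
top ((293.0, 250.0), (62.0, 142.0), 90.0) (222, 219, 143, 63)
scene ((340.45159912109375, 272.8632507324219), (101.9393310546875, 71.07038116455078), 25.51386833190918) (282, 247, 116, 78)
```

View pics/crop1.png

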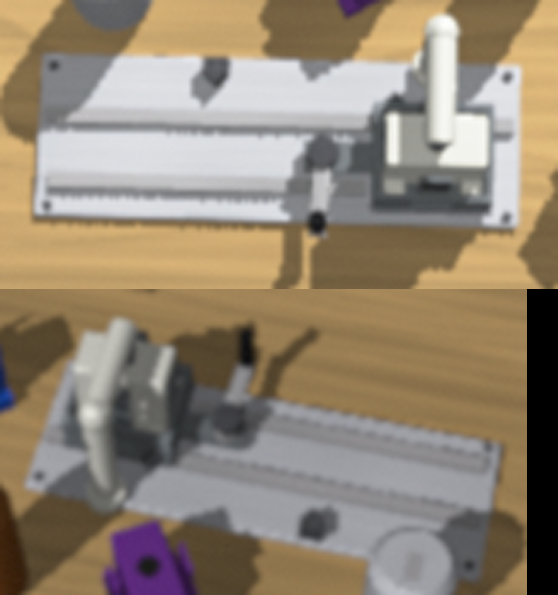

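```bash
cat > fit.py <<'E'
from h import *
from scipy.optimize import least_squares
T,S=load('top'),load('scene')
c=lambda p,o,dy=0:(p[0]/3.4+o[0],(p[1]-dy)/3.4+o[1])
ob=[(T,c(p,(212,215)),q) for p,q in [((43,54),(80,310,8)),((521,67),(80,-70,8)),((517,229),(-50,-70,8)),((36,216),(-50,310,8))]]
ob+=[(S,c(p,(250,215),289),q) for p,q in [((503,443),(-50,310,8)),((26,487),(80,-70,8)),((485,578),(80,310,8))]]
def W(v,q): a=v[2]; return np.array([v[0]+np.cos(a)*q[0]-np.sin(a)*q[1], v[1]+np.sin(a)*q[0]+np.cos(a)*q[1], q[2]])
def res(v): return np.concatenate([proj(d,W(v,q))-uv for d,uv,q in ob])
r=least_squares(res,[550,-50,0],x_scale=[100,100,.1]); v=r.x
if __name__=='__main__':
    print(v,np.degrees(v[2])); print(r.fun.reshape(-1,2).round(1))
    np.save('rail.npy',v)
    g=lambda p:W(v,p)
    print('pivot',g((0,85,66)),'knob',g((-58,85,66)))
    for d,n in((T,'T'),(S,'S')):
        o,dy=((212,215),0) if n=='T' else ((250,215),289)
        f=lambda p:((proj(d,g(p))-o)*3.4+(0,dy)).round(0)
        print(n,'knobtop',f((-58,85,86)),'nozpipe',f((-8,0,134)),'post',f((75,0,134)))
    # mark tip in rail coordinates, from top of block
    def inv(w): a=v[2];d=np.array(w[:2])-v[:2]; return np.array([np.cos(a)*d[0]+np.sin(a)*d[1],-np.sin(a)*d[0]+np.cos(a)*d[1]])
    for p in((216,58),(216,68),(216,82)): print('mark T',p,inv(plane(T,*c(p,(212,215)),26)))
    for p in((320,508),(318,520)): print('mark S',p,inv(plane(S,*c(p,(250,215),289),26)))
E
python3 fit.py
```

```text
[ 5.51868382e+02 -7.21178900e+01 -8.30154730e-03] -0.47564362395216647
[[-1.  -0.8]
 [-0.9 -1. ]
 [-0.1 -1. ]
 [-1.5 -0.8]
 [-0.5 -1.3]
 [-0.6 -2.2]
 [-1.7 -1.2]]
pivot [552.57400529  12.87918107  66.        ] knob [494.57600384  13.36066529  66.        ]
T knobtop [318. 217.] nozpipe [437. 142.] post [439.  31.]
S knobtop [243. 328.] nozpipe [124. 322.] post [ 95. 409.]
mark T (216, 58) [ 74.17663864 168.769918  ]
mark T (216, 68) [ 66.15286974 168.48240583]
mark T (216, 82) [ 54.94546849 168.08133377]
mark S (320, 508) [ 60.0604841 175.7747461]
mark S (318, 520) [ 71.16857918 176.3772476 ]
```

```bash
cat > plan.py <<'E'
from h import *
import sys
# plan.py x y z [yaw]  -> rows (tool axes/units) to reach the world pose, tool down
def plan(x,y,z,yaw=-0.0083,vmax=1.0):
    s=st(); p=s['eef_pos'].copy(); Rm=R.from_euler('xyz',s['tool_rot']); G=R.from_euler('xyz',[-np.pi/2,0,yaw]); t=np.array([x,y,z],float)
    rv=(Rm.inv()*G).as_rotvec(degrees=True)/5; d=(t-p)/40
    n=max(1,int(np.ceil(max(np.abs(rv).max(),np.linalg.norm(d)/vmax))))
    step=R.from_rotvec(np.radians(5*rv/n))
    print('at',p.round(1),'rot',s['tool_rot'].round(4),'F',s['force'].round(1),'w',round(s['width'],1),'t',round(s['clock'],2),'rows',n)
    for i in range(n):
        if n<=8 or i<24: print((Rm.inv().apply(d/n)).round(2).tolist()+(rv/n).round(2).tolist())
        Rm=Rm*step
a=[float(v) for v in sys.argv[1:]]
plan(*a)
E
python3 plan.py 494.6 13.4 220
```

```text
at [ 214.6 -612.9  203. ] rot [-1.5708  0.0017 -1.234 ] F [-0.3 -0.4 -0. ] w 85.2 t 0.1 rows 18
[-0.69, -0.02, 0.65, -0.0, -0.78, -0.0]
[-0.65, -0.02, 0.7, -0.0, -0.78, -0.0]
[-0.6, -0.02, 0.74, -0.0, -0.78, -0.0]
[-0.55, -0.02, 0.78, -0.0, -0.78, -0.0]
[-0.49, -0.02, 0.82, -0.0, -0.78, -0.0]
[-0.43, -0.02, 0.85, -0.0, -0.78, -0.0]
[-0.38, -0.02, 0.88, -0.0, -0.78, -0.0]
[-0.32, -0.02, 0.9, -0.0, -0.78, -0.0]
[-0.25, -0.02, 0.92, -0.0, -0.78, -0.0]
[-0.19, -0.02, 0.93, -0.0, -0.78, -0.0]
[-0.13, -0.02, 0.94, -0.0, -0.78, -0.0]
[-0.06, -0.02, 0.95, -0.0, -0.78, -0.0]
[0.0, -0.02, 0.95, -0.0, -0.78, -0.0]
[0.07, -0.02, 0.95, -0.0, -0.78, -0.0]
[0.13, -0.02, 0.94, -0.0, -0.78, -0.0]
[0.2, -0.02, 0.93, -0.0, -0.78, -0.0]
[0.26, -0.02, 0.92, -0.0, -0.78, -0.0]
[0.32, -0.02, 0.9, -0.0, -0.78, -0.0]
```

apply_moves --commands '[[[-0.69,-0.02,0.65,0,-0.78,0],[-0.65,-0.02,0.7,0,-0.78,0],[-0.6,-0.02,0.74,0,-0.78,0],[-0.55,-0.02,0.78,0,-0.78,0],[-0.49,-0.02,0.82,0,-0.78,0],[-0.43,-0.02,0.85,0,-0.78,0],[-0.38,-0.02,0.88,0,-0.78,0],[-0.32,-0.02,0.9,0,-0.78,0]]]' --claw 50

```text
clock: 0.77
eef_pos: [333.2, -330.0, 204.0]
tool_rot: [-1.577, 0.006, -0.682]
force: [0.5, -0.1, 0.1]
width: 50.1
```

apply_moves --commands '[[[-0.25,-0.02,0.92,0,-0.78,0],[-0.19,-0.02,0.93,0,-0.78,0],[-0.13,-0.02,0.94,0,-0.78,0],[-0.06,-0.02,0.95,0,-0.78,0],[0,-0.02,0.95,0,-0.78,0],[0.07,-0.02,0.95,0,-0.78,0]]]'

```text
clock: 1.27
eef_pos: [423.9, -109.1, 207.7]
tool_rot: [-1.575, 0.009, -0.254]
force: [1.1, -0.2, 0.2]
width: 50.2
```

```bash
python3 plan.py 494.6 13.4 220
```

```text
at [ 423.9 -109.1  207.7] rot [-1.5746  0.0088 -0.2538] F [ 1.1 -0.2  0.2] w 50.2 t 1.27 rows 4
[0.23, -0.08, 0.85, 0.01, -0.7, -0.03]
[0.29, -0.08, 0.84, 0.01, -0.7, -0.03]
[0.34, -0.08, 0.82, 0.01, -0.7, -0.03]
[0.39, -0.08, 0.79, 0.01, -0.7, -0.03]
```

apply_moves --commands '[[[0.23,-0.08,0.85,0,-0.7,0],[0.29,-0.08,0.84,0,-0.7,0],[0.34,-0.08,0.82,0,-0.7,0],[0.39,-0.08,0.79,0,-0.7,0],[0.1,0,0.1,0,0,0],[0,0,0,0,0,0]]]'

```text
clock: 1.77
eef_pos: [501.5, 35.4, 219.8]
tool_rot: [-1.567, 0.009, 0.019]
force: [0.4, -0.7, -0.4]
width: 49.7
```

```bash
python3 plan.py 494.6 13.4 220
python3 - <<'E'
from h import *
d=grab('wrist'); save(d['image'],'w1'); v=np.load('rail.npy')
from fit import W
print(ray(d,320,240))
for n,p in dict(knob=(-58,85,86),knobb=(-58,85,43),pivot=(0,85,42),mark=(50,170,26),c1=(-50,310,8),c2=(-50,-70,8),noz=(0,0,111)).items(): print(n,proj(d,W(v,p)).round(0))
E
```

```text
at [501.5  35.4 219.8] rot [-1.5666  0.0085  0.0193] F [ 0.4 -0.7 -0.4] w 49.7 t 1.77 rows 1
[-0.18, -0.01, -0.55, -0.05, 0.32, -0.1]
(array([501.64714204, 110.84954534, 389.68220585]), array([-0.02033652, -0.30947825, -0.95098004]))
knob [319. 238.]
knobb [321. 224.]
pivot [383. 226.]
mark [442. 133.]
c1 [337. -37.]
c2 [325. 348.]
noz [387. 348.]
```

View pics/w1.png

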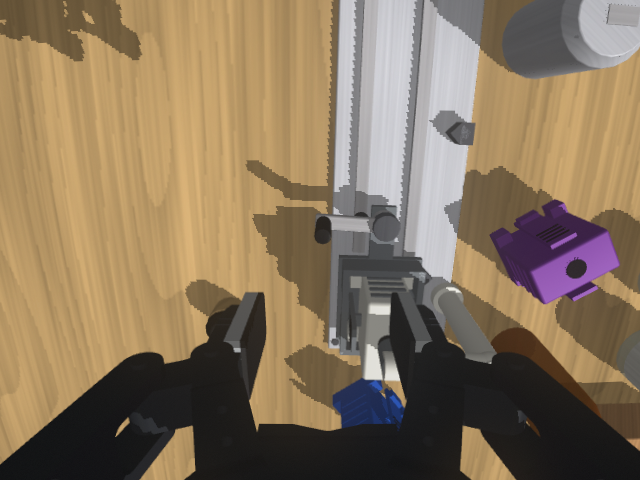

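The wrist view shows the knob at about (323,229), the pivot cap at (386,222), the mark tip at (446,133), the cassette under the pipe, and the plate corner at (329,349). My prediction is off by about 3 px in x. I'll refine it with this view.

Run:
```python
from h import *
from fit import W
d=load('wrist'); v=np.load('rail.npy'); im=d['image']
hsv=cv2.cvtColor(im,cv2.COLOR_RGB2HSV); m=(hsv[...,2]<55).astype(np.uint8); roi=np.zeros_like(m); roi[205:250,308:340]=1
n,l,s,c=cv2.connectedComponentsWithStats(m*roi); i=1+s[1:,4].argmax(); print(s[i],c[i])
kb=proj(d,W(v,(-58,85,64.5))); print('pred',kb,'rail-plane pts', plane(d,*c[i],64.5), W(v,(-58,85,64.5)))
# left edge of plate at several rows: light & low saturation
for r in (20,80,120,140,300,320):
    row=(hsv[r,:,1]<40)&(hsv[r,:,2]>120); xs=np.flatnonzero(row[320:500])+320
    if len(xs): a=plane(d,xs[0],r,8); b=plane(d,xs[-1],r,8); print(r,xs[0],xs[-1],a.round(1),b.round(1))
for p in((446,133),(329,349)): print(p,plane(d,*p,26 if p[0]>400 else 8).round(1))
print('expect corner',W(v,(-50,-70,8)))
```

```text
[315 217  16  27 349] [322.28939828 229.90544413]
pred [320.00297979 230.87227098] rail-plane pts [496.54784391  14.28081472  64.5       ] [494.57600384  13.36066529  64.5       ]
20 339 478 [507.3 192.5   8. ] [631.6 196.5   8. ]
80 337 475 [506.8 141.5   8. ] [634.4 145.2   8. ]
120 336 470 [506.8 105.8   8. ] [633.7 109.2   8. ]
140 335 450 [506.3  87.3   8. ] [616.5  90.1   8. ]
300 334 462 [509.6 -81.2   8. ] [648.5 -78.4   8. ]
320 367 388 [ 546.5 -104.7    8. ] [ 569.6 -104.2    8. ]
(446, 133) [606.7  97.2  26. ]
(329, 349) [ 505.5 -142.8    8. ]
expect corner [ 501.28900312 -141.70040539    8.        ]
```

```bash
python3 - <<'E'
import numpy as np; np.save('rail.npy',[554.3,-71.4,-0.0075])
E
python3 plan.py 496.5 14 52 -0.0075 0.9
```

```text
at [501.2  35.4 219.8] rot [-1.566   0.0083  0.0189] F [0.3 1.5 0.7] w 49.9 t 1.82 rows 5
[-0.02, 0.84, -0.11, -0.01, 0.06, -0.02]
[-0.02, 0.84, -0.11, -0.01, 0.06, -0.02]
[-0.02, 0.84, -0.11, -0.01, 0.06, -0.02]
[-0.02, 0.84, -0.11, -0.01, 0.06, -0.02]
[-0.02, 0.84, -0.11, -0.01, 0.06, -0.02]
```

First I'll move sideways into place and straighten the tool, then descend to just above the knob.

apply_moves --commands '[[[-0.12,0,-0.55,-0.05,0.3,-0.1],[0,0.9,0,0,0,0],[0,0.9,0,0,0,0],[0,0,0,0,0,0],[0,0,0,0,0,0]]]' --claw 42

```text
clock: 2.23
eef_pos: [495.1, 5.9, 146.9]
tool_rot: [-1.575, -0.001, -0.017]
force: [0.1, -0.2, 0.5]
width: 41.7
```

```bash
python3 plan.py 496.5 14 52 -0.0075 0.5
```

```text
at [495.1   5.9 146.9] rot [-1.5745e+00 -1.2000e-03 -1.7300e-02] F [ 0.1 -0.2  0.5] w 41.7 t 2.23 rows 5
[0.01, 0.47, 0.04, 0.01, -0.02, 0.0]
[0.01, 0.47, 0.04, 0.01, -0.02, 0.0]
[0.01, 0.47, 0.04, 0.01, -0.02, 0.0]
[0.01, 0.47, 0.04, 0.01, -0.02, 0.0]
[0.01, 0.47, 0.04, 0.01, -0.02, 0.0]
```

apply_moves --commands '[[[0.04,0.2,0.2,0.04,-0.1,0],[0,0.47,0,0,0,0],[0,0.47,0,0,0,0],[0,0.47,0,0,0,0],[0,0.35,0,0,0,0],[0,0.1,0,0,0,0],[0,0,0,0,0,0]]]'

```text
clock: 2.82
eef_pos: [504.7, 14.6, 69.8]
tool_rot: [-1.569, -0.017, -0.012]
force: [-0.7, 0.7, -1.1]
width: 41.8
```

```bash
python3 plan.py 496.5 14 52 -0.0075 0.5
```

```text
at [504.7  14.6  69.8] rot [-1.5694 -0.0175 -0.0117] F [-0.7  0.7 -1.1] w 41.8 t 2.82 rows 1
[-0.21, 0.44, -0.02, -0.02, -0.05, 0.2]
```

apply_moves --commands '[[[-0.2,0.15,-0.02,-0.02,-0.05,0.2],[0,0.25,0,0,0,0],[0,0,0,0,0,0],[0,0,0,0,0,0]]]'

```text
clock: 3.15
eef_pos: [499.0, 14.5, 55.7]
tool_rot: [-1.571, -0.005, -0.007]
force: [-0.3, 0.5, 0.2]
width: 42.4
```

```bash
python3 plan.py 496.5 14 52 -0.0075 0.5
python3 - <<'E'
from h import *
d=grab('wrist'); save(d['image'],'w2')
E
```

```text
at [499.   14.5  55.7] rot [-1.5706 -0.0046 -0.0069] F [-0.3  0.5  0.2] w 42.4 t 3.15 rows 1
[-0.06, 0.09, -0.01, -0.0, 0.01, 0.05]
```

View pics/w2.png

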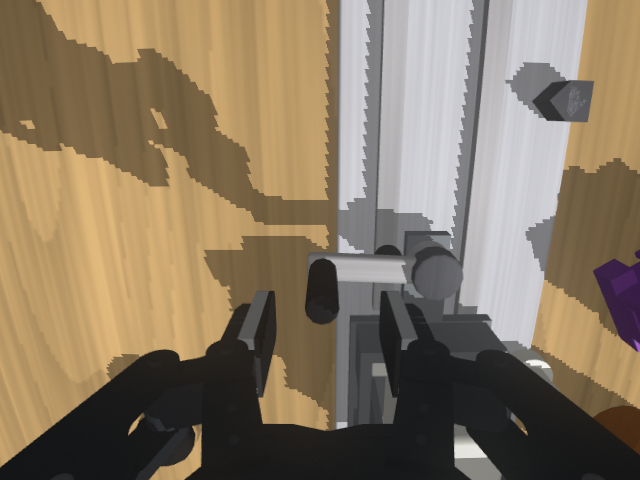

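The knob (322,262)-(322,312) lies between the pads in x. I'll check where the pads sit along y relative to it.

Run:
```python
from h import *
d=load('wrist'); s=st(); p=s['eef_pos']; print('TCP px',proj(d,p),'grasp px',proj(d,p+[0,0,19]),'knob top edge', proj(d,[496.5,14,86]),proj(d,[496.5,14,43]))
hsv=cv2.cvtColor(d['image'],cv2.COLOR_RGB2HSV); m=(hsv[...,2]<50).astype(np.uint8); roi=np.zeros_like(m); roi[245:330,295:350]=1
n,l,st_,c=cv2.connectedComponentsWithStats(m*roi); i=1+st_[1:,4].argmax(); print(st_[i],c[i],'->',plane(d,322,308,86),plane(d,*c[i],66))
print('mark',plane(d,533,102,26), 'edge', [plane(d,338,r,8).round(1) for r in (20,150)])
```

```text
TCP px [326.68155263 280.81396796] grasp px [326.83407959 299.13952348] knob top edge [320.70572638 313.27382878] [321.64918752 271.45209257]
[ 305  259   34   65 1762] [321.59421112 291.99035187] -> [497.04256776  16.35534635  86.        ] [496.67449031  13.71344563  66.        ]
mark [601.97126568  96.24186545  26.        ] edge [array([505.7, 136.2,   8. ]), array([505.7,  70.9,   8. ])]
```

apply_moves --commands '[[[-0.06,0.09,-0.01,0,0,0.05],[0,0,0,0,0,0],[0,0,0,0,0,0]]]' --claw 8

```text
clock: 3.45
eef_pos: [496.5, 14.1, 52.6]
tool_rot: [-1.571, -0.0, -0.007]
force: [-0.7, -0.4, 4.7]
width: 9.6
```

apply_moves --commands '[[[0,0,0,0,0,0],[0,0,0,0,0,0],[0,0,0,0,0,0]]]'

```text
clock: 3.7
eef_pos: [496.6, 14.1, 52.9]
tool_rot: [-1.571, -0.001, -0.007]
force: [-0.7, -0.0, -0.3]
width: 9.5
```

Run:
```python
from h import *
s=st(); print(s['eef_pos'],s['force'],s['width'],s['clock'])
k=s['eef_pos'][:2]; 
# arc: pivot at knob+58 x (rail axes)
a0=-0.0075; ex=np.array([np.cos(a0),np.sin(a0)]); ey=np.array([-ex[1],ex[0]])
pv=k+58*ex
for a in np.arange(0,1.58,0.1571): print(round(a,2),(pv+58*(-np.cos(a)*ex+np.sin(a)*ey)).round(1))
```

```text
[496.6302822   14.11293744  52.89774329] [-0.70220441 -0.0175449  -0.3463303 ] 9.518172147498598 3.7
0.0 [496.6  14.1]
0.16 [497.4  23.2]
0.31 [499.6  32. ]
0.47 [503.2  40.4]
0.63 [508.   48.1]
0.79 [513.9  55. ]
0.94 [520.9  60.9]
1.1 [528.7  65.6]
1.26 [537.1  69. ]
1.41 [546.  71.]
1.57 [555.1  71.7]
```

apply_moves --commands '[[[0.02,0,0.22,0,0,0],[0.05,0,0.22,0,0,0],[0,0,0,0,0,0],[0,0,0,0,0,0]]]'

```text
clock: 4.03
eef_pos: [500.5, 32.1, 52.8]
tool_rot: [-1.572, -0.002, -0.009]
force: [0.4, -3.0, -0.8]
width: 9.9
```

Run:
```python
from h import *
d=grab('wrist'); save(d['image'][180:420,180:520],'w3'); s=st(); print(s['eef_pos'],s['force'],s['width'])
```

```text
[500.55153327  32.21714118  52.88531799] [ 1.18575976 -0.77492933 -0.45982228] 9.196928132772406
```

View pics/w3.png

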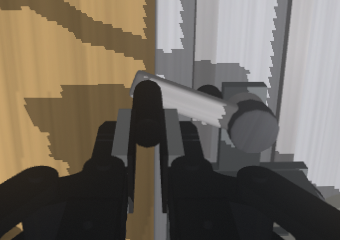

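The knob is gripped and the lever is following. I'll continue along the arc.

apply_moves --commands '[[[0.05,0,0.2,0,0,0],[0.12,0,0.19,0,0,0],[0.15,0,0.17,0,0,0],[0,0,0,0,0,0],[0,0,0,0,0,0]]]'

```text
clock: 4.5
eef_pos: [516.0, 54.6, 52.8]
tool_rot: [-1.574, -0.003, -0.01]
force: [0.0, -3.6, -1.1]
width: 9.9
```

```bash
cat > arc.py <<'E'
from h import *
s=st(); a0=-0.0075; ex=np.array([np.cos(a0),np.sin(a0)]); ey=np.array([-ex[1],ex[0]])
import sys; pv=np.array([float(sys.argv[1]),float(sys.argv[2])]); d=s['eef_pos'][:2]-pv
print(s['eef_pos'].round(1),s['force'].round(1),round(s['width'],1),'t',round(s['clock'],2),'ang',np.arctan2(d@ey,-d@ex).round(3),'rad',np.hypot(*d).round(1))
E
python3 arc.py 554.6 13.7
```

```text
[516.   54.6  52.8] [ 0.  -3.6 -1.1] 9.9 t 4.5 ang 0.807 rad 56.2
```

apply_moves --commands '[[[0.12,0,0.16,0,0,0],[0.19,0,0.12,0,0,0],[0.21,0,0.09,0,0,0],[0.1,0,0.03,0,0,0],[0,0,0,0,0,0]]]'

```text
clock: 4.92
eef_pos: [540.8, 68.9, 52.7]
tool_rot: [-1.578, 0.002, -0.012]
force: [0.0, -2.5, 2.3]
width: 9.8
```

```bash
python3 arc.py 554.6 13.7
```

```text
[540.8  68.9  52.7] [ 0.  -2.5  2.3] 9.8 t 4.92 ang 1.319 rad 56.9
```

apply_moves --commands '[[[0.18,0,0.03,0.08,0,0],[0.13,0,0.02,0,0,0],[0,0,0,0,0,0],[0,0,0,0,0,0]]]'

```text
clock: 5.25
eef_pos: [553.6, 70.8, 52.7]
tool_rot: [-1.571, 0.003, -0.012]
force: [-0.6, -1.9, 3.1]
width: 9.6
```

```bash
python3 arc.py 554.6 13.7
python3 - <<'E'
from h import *
d=grab('wrist'); save(d['image'],'w4')
E
```

```text
[553.6  70.8  52.7] [-0.6 -1.9  3.1] 9.6 t 5.25 ang 1.546 rad 57.1
```

View pics/w4.png

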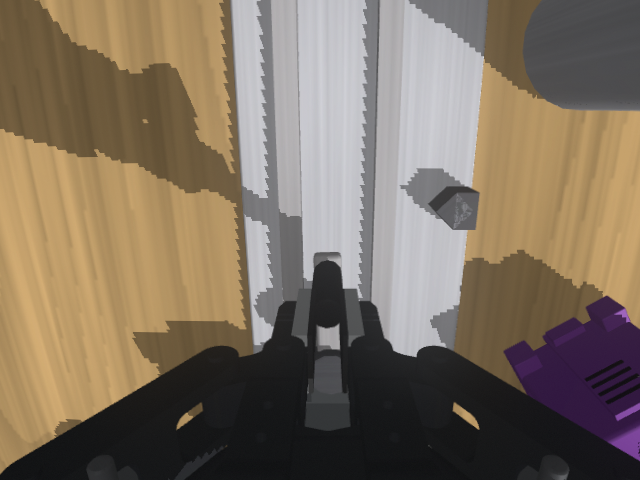

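The lever is open and the mark tip is at (430,206). Next I'll slide the carriage about 100 mm.

apply_moves --commands '[[[0,0,0.15,0,0,0],[0,0,0.3,0,0,0],[0,0,0.4,0,0,0],[0,0,0.4,0,0,0],[0,0,0.4,0,0,0],[0,0,0.4,0,0,0],[0,0,0.2,0,0,0],[0,0,0,0,0,0]]]'

```text
clock: 5.97
eef_pos: [554.3, 147.2, 52.7]
tool_rot: [-1.591, 0.007, -0.025]
force: [-0.4, -2.6, 2.4]
width: 9.5
```

```bash
python3 arc.py 554.6 13.7
python3 - <<'E'
from h import *
d=load('wrist'); print('mark',[plane(d,*p,26).round(1) for p in((429,206),(431,206))])
a=grab('top'); b=grab('scene')
t=a['image'][205:300,205:380]; s=b['image'][215:310,245:410]
A=cv2.resize(t,None,fx=4.2,fy=3.0) if 0 else cv2.resize(t,None,fx=3.15,fy=3.15,interpolation=cv2.INTER_CUBIC); B=cv2.resize(s,None,fx=3.15,fy=3.15,interpolation=cv2.INTER_CUBIC)
w=max(A.shape[1],B.shape[1]); P=lambda i:cv2.copyMakeBorder(i,0,0,0,w-i.shape[1],0)
save(np.vstack([P(A),P(B)]),'crop2')
E
```

```text
[554.3 147.2  52.7] [-0.4 -2.6  2.4] 9.5 t 5.97 ang 1.561 rad 133.5
mark [array([606.7, 100.2,  26. ]), array([607.7, 100.2,  26. ])]
```

View pics/crop2.png

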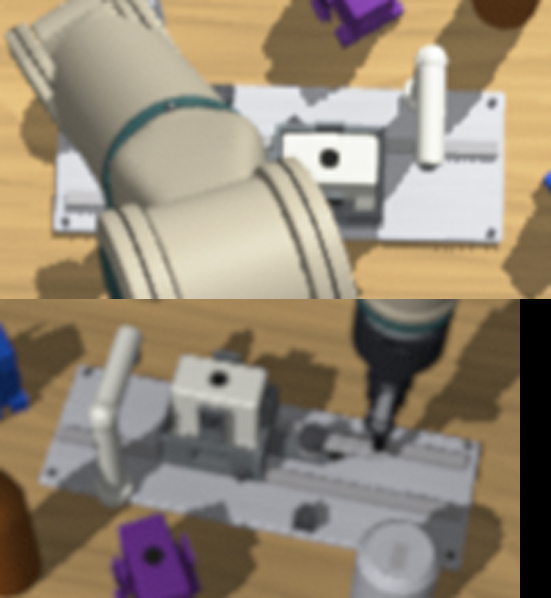

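Run:
```python
from h import *
a=load('top');b=load('scene')
def inv(w): v=np.load('rail.npy');c,s=np.cos(v[2]),np.sin(v[2]);d=np.array(w[:2])-v[:2]; return np.array([c*d[0]+s*d[1],-s*d[0]+c*d[1]])
f=3.15
print('T ptr',inv(plane(a,205+293/f-.35,205+121/f-.35,28)))
print('S ptr',inv(plane(b,245+243/f-.35,215+(477-299)/f-.35,28)))
print('S mark',inv(plane(b,245+308/f-.35,215+(505-299)/f-.35,26)))
print('W mark',inv([607,100.2]),inv([606.7,97.2]),inv([602,96.2]))
t=a['image'][236:252,285:318].copy(); t2=b['image'][258:288,300:350]
A=cv2.resize(t,None,fx=14,fy=14,interpolation=cv2.INTER_CUBIC); B=cv2.resize(t2,None,fx=12,fy=12,interpolation=cv2.INTER_CUBIC)
w=max(A.shape[1],B.shape[1]); P=lambda i:cv2.copyMakeBorder(i,0,0,0,w-i.shape[1],0)
im=np.vstack([P(A),P(B)]); print(im.shape); save(im[:600,:800],'crop3')
```

```text
T ptr [ 43.03309473 108.08724083]
S ptr [ 47.42868806 109.9442665 ]
S mark [ 60.76748653 170.88254082]
W mark [ 51.41152989 171.99042007] [ 51.13403811 168.98825446] [ 46.44167023 167.95303292]
(584, 600, 3)
```

View pics/crop3.png

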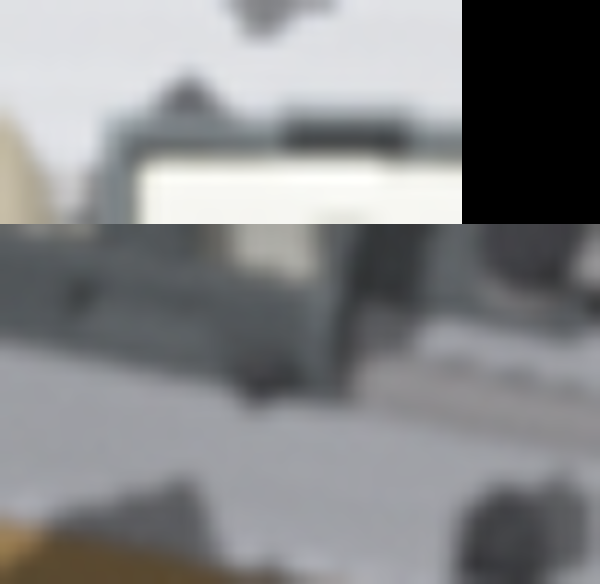

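The pointer is visible at top px (298,241) and scene px (321,272), so rail y ≈ 109. The mark is at about 169-171. That leaves about 60 mm to go.

apply_moves --commands '[[[0,0,0.2,0.2,-0.15,0],[0,0,0.35,0,0,0],[0,0,0.35,0,0,0],[0,0,0.3,0,0,0],[0,0,0.1,0,0,0],[0,0,0,0,0,0],[0,0,0,0,0,0]]]'

```text
clock: 6.65
eef_pos: [555.1, 186.1, 52.6]
tool_rot: [-1.585, 0.011, -0.023]
force: [-1.0, -0.8, 3.0]
width: 9.6
```

```bash
python3 arc.py 554.6 150
python3 - <<'E'
from h import *
a=load('top');b=load('scene')
def inv(w): v=np.load('rail.npy');c,s=np.cos(v[2]),np.sin(v[2]);d=np.array(w[:2])-v[:2]; return np.array([c*d[0]+s*d[1],-s*d[0]+c*d[1]])
print(inv(plane(a,298.1,241.25,28)),inv(plane(b,321.2,272.4,28)))
E
```

```text
[555.1 186.1  52.6] [-1.  -0.8  3. ] 9.6 t 6.65 ang 1.577 rad 36.1
[ 47.97646846 107.07179126] [ 51.65359152 109.23265175]
```

apply_moves --commands '[[[0,0,0.2,0.2,-0.15,-0.1],[0,0,0.25,0,0,0],[0,0,0.15,0,0,0],[0,0,0,0,0,0],[0,0,0,0,0,0]]]'

```text
clock: 7.07
eef_pos: [555.6, 202.7, 52.6]
tool_rot: [-1.572, 0.003, -0.016]
force: [-1.2, -1.5, 4.0]
width: 9.4
```

```bash
python3 arc.py 554.6 150
python3 - <<'E'
from h import *
a=grab('top'); b=grab('scene')
t=a['image'][225:275,250:330]; t2=b['image'][240:300,290:370]
A=cv2.resize(t,None,fx=7,fy=7,interpolation=cv2.INTER_CUBIC)[:290]; B=cv2.resize(t2,None,fx=7,fy=7,interpolation=cv2.INTER_CUBIC)
im=np.vstack([A,B])[:600]; save(im,'crop4')
E
```

```text
[555.6 202.7  52.6] [-1.2 -1.5  4. ] 9.4 t 7.07 ang 1.582 rad 52.7
```

View pics/crop4.png

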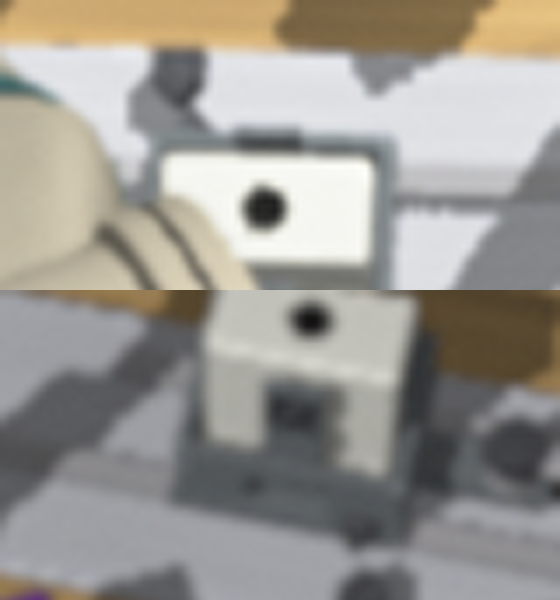

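The pointer appears to be about 5 mm short of the mark in both views. I'll nudge +5 mm, and check it again from above after locking.

apply_moves --commands '[[[0,0,0.14,0,0,0],[0,0,0.08,0,0,0],[0,0,0,0,0,0],[0,0,0,0,0,0]]]'

```text
clock: 7.5
eef_pos: [555.7, 207.4, 52.6]
tool_rot: [-1.577, 0.004, -0.019]
force: [-1.1, -1.2, 4.1]
width: 9.4
```

```bash
python3 arc.py 554.6 150
python3 - <<'E'
from h import *
a=grab('top')
g=cv2.cvtColor(a['image'],cv2.COLOR_RGB2GRAY)[230:250,262:290]
print(262); print('\n'.join(str(230+i)+' '+' '.join(f'{x:3d}' for x in r) for i,r in enumerate(g)))
E
```

```text
[555.7 207.4  52.6] [-1.1 -1.2  4.1] 9.4 t 7.5 ang 1.583 rad 57.4
262
230 190 190 190 189 191 191 191 189 188 181 178 177 178 178 177 177 178 185 187 186 186 186 185 186 184 186 180 150
231 205 206 207 208 212 214 214 213 203 181 160 152 154 153 154 152 158 181 197 198 197 196 196 197 194 191 189 178
232 225 225 225 226 230 233 233 232 222 185 136 111 110 112 110 109 122 169 209 217 217 215 215 214 210 207 204 203
233 226 226 226 227 228 228 229 229 224 182 123  95  93  99  96  94 104 155 212 226 226 226 227 226 225 225 224 224
234 224 225 224 224 225 225 225 226 219 171 115  95  96 103 100  94 104 158 214 226 227 227 227 227 227 227 228 228
235 224 224 225 225 224 225 225 224 202 148 105  96  95 100 100  93 109 169 216 225 226 225 225 225 226 226 226 226
236 226 226 225 224 224 225 223 205 167 123  95  90  92  95  94  84 102 170 217 224 225 225 224 224 224 225 224 225
237 226 226 226 225 226 224 208 169 142 125  99  88  90  90  84  75 110 182 220 224 224 224 224 224 224 223 224 224
238 226 226 226 225 226 220 178 143 134 132 117  96  86  81  73  92 152 205 224 224 224 224 224 224 22
[... 589 characters left out ...]
 163
244 225 227 226 226 226 226 218 192 173 154 139 134 133 135 132 133 140 147 145 129 105  96 103 107 111 111 112 111
245 217 226 226 226 226 226 222 192 166 147 135 129 124 126 126 126 126 126 124 112  90  76  76  76  76  75  77  75
246 198 219 223 221 222 222 209 176 150 147 172 164 154 154 157 156 155 155 158 161 147 130 121 117 115 113 112 111
247 171 198 210 210 212 206 182 157 146 184 236 234 227 226 228 229 228 228 228 230 226 213 206 202 200 198 198 197
248 152 177 198 204 205 195 159 138 147 202 243 246 244 244 244 244 245 245 244 245 245 244 244 244 244 244 243 244
249 148 154 187 201 200 181 144 131 149 205 242 246 246 245 246 245 245 245 245 245 246 246 246 246 246 247 247 247
```

The pointer and mark tips line up within about 1 px (about 2 mm). Now I'll swing the lever back along the arc.

apply_moves --commands '[[[-0.22,0,-0.01,0.05,-0.05,0],[-0.22,0,-0.05,0,0,0],[-0.21,0,-0.08,0,0,0],[0,0,0,0,0,0],[0,0,0,0,0,0]]]'

```text
clock: 7.97
eef_pos: [532.3, 202.6, 52.7]
tool_rot: [-1.569, -0.003, -0.015]
force: [1.6, -0.8, 1.1]
width: 9.6
```

```bash
python3 arc.py 555.2 149.6
```

```text
[532.3 202.6  52.7] [ 1.6 -0.8  1.1] 9.6 t 7.97 ang 1.155 rad 57.7
```

apply_moves --commands '[[[-0.2,0,-0.1,0,0,0],[-0.18,0,-0.13,0,0,0],[-0.15,0,-0.155,0,0,0],[-0.12,0,-0.17,0,0,0],[0,0,0,0,0,0],[0,0,0,0,0,0]]]'

```text
clock: 8.47
eef_pos: [507.4, 181.6, 52.8]
tool_rot: [-1.564, -0.009, -0.015]
force: [2.9, 0.8, 0.1]
width: 9.5
```

```bash
python3 arc.py 555.2 149.6
```

```text
[507.4 181.6  52.8] [2.9 0.8 0.1] 9.5 t 8.47 ang 0.583 rad 57.5
```

apply_moves --commands '[[[-0.1,0,-0.19,-0.05,0,0.1],[-0.075,0,-0.2,0,0,0],[-0.045,0,-0.2,0,0,0],[-0.01,0,-0.15,0,0,0],[0,0,0,0,0,0],[0,0,0,0,0,0]]]'

```text
clock: 8.97
eef_pos: [497.6, 152.1, 52.9]
tool_rot: [-1.564, -0.001, -0.014]
force: [0.6, 2.4, -0.6]
width: 9.6
```

```bash
python3 arc.py 555.2 149.6
```

```text
[497.6 152.1  52.9] [ 0.6  2.4 -0.6] 9.6 t 8.97 ang 0.035 rad 57.6
```

apply_moves --commands '[[[0,0,-0.07,0,0,0],[0,0,0,0,0,0],[0,0,0,0,0,0]]]'

```text
clock: 9.22
eef_pos: [497.5, 149.6, 52.8]
tool_rot: [-1.563, -0.001, -0.014]
force: [1.1, 0.3, -0.4]
width: 9.7
```

```bash
python3 arc.py 555.2 149.6
```

```text
[497.5 149.6  52.8] [ 1.1  0.3 -0.4] 9.7 t 9.22 ang -0.008 rad 57.7
```

apply_moves --commands '[[[0,0,0,0,0,0],[0,0,0,0,0,0],[0,0,0,0,0,0],[0,-0.3,0,0,0,0],[0,-0.6,0,0,0,0],[0,-0.9,0,0,0,0],[0,-0.9,0,0,0,0],[0,-0.9,0,0,0,0]]]' --claw 36

```text
clock: 9.88
eef_pos: [486.0, 143.8, 191.8]
tool_rot: [-1.577, 0.031, -0.012]
force: [1.0, 0.5, 0.5]
width: 35.9
```

apply_moves --commands '[[[0,-0.2,-0.2,0,0,0],[0,0,-0.5,0,0,0],[0,0,0,0,0,0],[0,0,0,0,0,0]]]'

```text
clock: 10.22
eef_pos: [488.6, 116.6, 208.1]
tool_rot: [-1.574, 0.02, -0.011]
force: [0.4, 0.3, -0.7]
width: 36.2
```

```bash
python3 arc.py 555.2 149.6
python3 - <<'E'
from h import *
d=grab('wrist'); save(d['image'],'w5')
E
```

```text
[488.6 116.6 208.1] [ 0.4  0.3 -0.7] 36.2 t 10.22 ang -0.468 rad 74.3
```

View pics/w5.png

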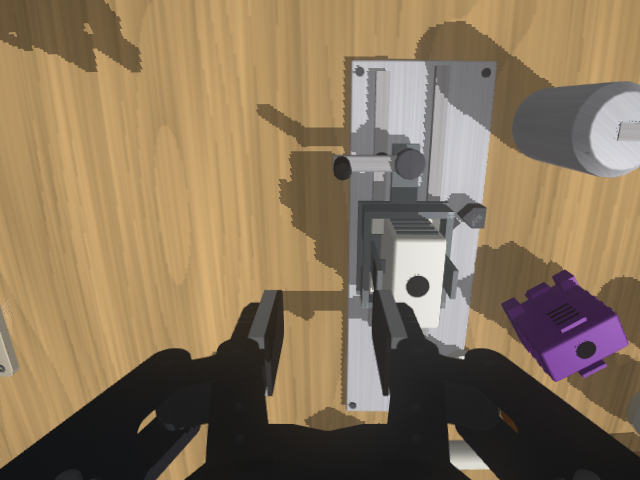

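The lever is locked at (343,167)→(410,163). The pointer at about (452,213) faces the mark at about (460,214). The cassette top spans (385-445, 220-327), with its hole at (417,286). I'll measure the alignment and the cassette position next.

Run:
```python
from h import *
d=load('wrist'); im=d['image']; g=cv2.cvtColor(im,cv2.COLOR_RGB2GRAY)
print('cols 446-476'); print('\n'.join(str(r)+' '+' '.join(f'{x:3d}' for x in g[r,446:477]) for r in range(200,231)))
hsv=cv2.cvtColor(im,cv2.COLOR_RGB2HSV)
m=((hsv[...,2]>185)&(hsv[...,1]<30)).astype(np.uint8); roi=np.zeros_like(m); roi[235:330,380:450]=1
cs=max(cv2.findContours(m*roi,cv2.RETR_EXTERNAL,cv2.CHAIN_APPROX_NONE)[0],key=cv2.contourArea)
q=cv2.boxPoints(cv2.minAreaRect(cs)); P=np.array([plane(d,*p,104) for p in q]); print(P.round(1),P.mean(0).round(1))
m=(g<60).astype(np.uint8); roi[:]=0; roi[270:305,400:435]=1; n,l,s,c=cv2.connectedComponentsWithStats(m*roi); i=1+s[1:,4].argmax(); print('hole',s[i],c[i],plane(d,*c[i],104).round(1))
for p,z in(((352,62),8),((496,62),8),((348,409),8),((343,172),86)): print(p,plane(d,*p,z).round(1))
```

```text
cols 446-476
200 136 136 120 119 121 120 119 121 119 121 123 123 122 122 121 120 119 119 119 118 121 121 120 119 120 118 133 145 144 178 195
201  78  97 119 119 120 121 119 121 120 121 123 124 122 121 121 120 118 119 120 120 121 120 119 120 119 118 119 120 120 171 195
202  68  72  97 119 121 120 119 120 120 122 123 122 122 121 121 120 119 119 119 120 121 120 119 120 119 118 120 120 119 134 143
203 121 122 123 118 121 120 119 121 120 122 124 123 122 122 121 120 119 119 119 119 116  98  82  83  83  83  85  85  85  84  85
204 125 128 128 118 121 120 119 121 120 122 123 123 122 121 120 120 118 119 119 115  95  64  59  60  60  60  60  60  60  61  60
205  88 113 125 119 122 120 119 120 121 122 123 123 122 120 120 119 118 119 111  85  64  57  56  56  56  56  57  56  57  56  57
206  70  74 111 118 122 119 120 120 120 122 124 122 122 120 120 119 118 112  83  61  56  57  56  56  55  56  56  57  57  56  57
207  68  68  73  95 121 119 119 120 121 122 123 122 121 120 120 120 112  85  60  56  55  56  56  56  55  56  55  56  60  63  64
208  68  68  67  71  97 118 120 120 120 122 122 121 121 120 120
[... 2485 characters left out ...]
 96  96  97
228 124 130 129 129 130 130 130  96 151 200 199 196 196 194 193 194 194 196 195 195 196 195 194 196 198 176 145 146 146 148 149
229 124 129 129 129 130 130 131 150 202 200 198 195 197 194 193 194 194 196 195 194 195 195 194 196 198 196 197 197 198 202 203
230 125 130 129 130 130 130 147 201 202 200 198 195 197 194 194 194 195 196 195 194 196 195 195 197 197 196 197 196 198 201 203
[[535.  101.2 104. ]
 [575.5 101.9 104. ]
 [583.6  27.  104. ]
 [539.7  26.2 104. ]] [558.4  64.1 104. ]
hole [407 276  22  20 340] [417.27352941 285.73235294] [555.2  65.1 104. ]
(352, 62) [507.9 234.9   8. ]
(496, 62) [635.  235.1   8. ]
(348, 409) [ 506.7 -138.7    8. ]
(343, 172) [498.5 149.6  86. ]
```

Run:
```python
from h import *
d=load('wrist')
def inv(w): v=np.load('rail.npy');c,s=np.cos(v[2]),np.sin(v[2]);q=np.array(w[:2])-v[:2]; return np.array([c*q[0]+s*q[1],-s*q[0]+c*q[1]]).round(1)
for n,p,z in(('ptr',(454.3,212),28),('ptr',(454.3,213.5),28),('ptr',(454.3,215),28),('mark',(462,218),26),('mark',(461,217),26),('markbase',(456.7,213),8)): print(n,p,inv(plane(d,*p,z)))
im=cv2.resize(d['image'][150:335,340:500],None,fx=4,fy=3.2,interpolation=cv2.INTER_NEAREST) if 0 else cv2.resize(d['image'][185:245,420:500],None,fx=8,fy=8,interpolation=cv2.INTER_NEAREST)
save(im,'crop5'); print(im.shape)
```

```text
ptr (454.3, 212) [ 46.7 175.4]
ptr (454.3, 213.5) [ 46.8 174. ]
ptr (454.3, 215) [ 46.9 172.5]
mark (462, 218) [ 55.1 169.2]
mark (461, 217) [ 54.  170.1]
markbase (456.7, 213) [ 55.4 169.3]
(480, 640, 3)
```

View pics/crop5.png

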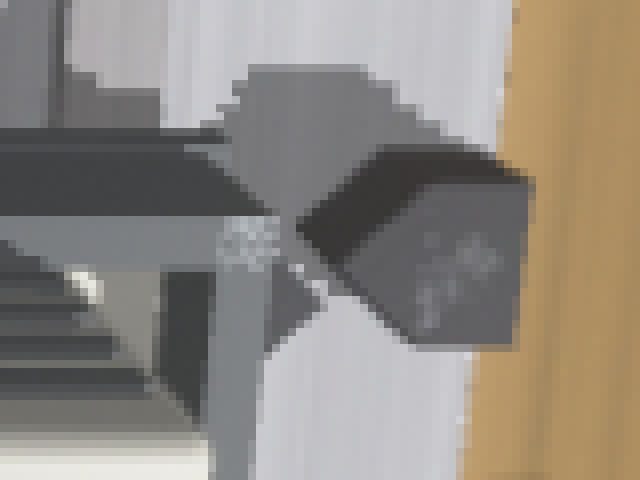

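The textured patch was the well's corner. The real pointer tip is at about (460.2,222.2), and the mark's top tip is at about (462,217.4).

Run:
```python
from h import *
d=load('wrist')
def inv(w): v=np.load('rail.npy');c,s=np.cos(v[2]),np.sin(v[2]);q=np.array(w[:2])-v[:2]; return np.array([c*q[0]+s*q[1],-s*q[0]+c*q[1]]).round(1)
for n,p,z in(('ptr',(460.2,222.2),28),('ptr',(460.2,221.5),28),('mark',(462,217.4),26),('markbase',(456.7,213),8)): print(n,p,inv(plane(d,*p,z)))
print('mark back corners',inv(plane(d,472.5,208,26)),inv(plane(d,471.5,228,26)))
g=d['image'].mean(2)[215:232,450:466].astype(int); print(g)
```

```text
ptr (460.2, 222.2) [ 53.1 165.7]
ptr (460.2, 221.5) [ 53.  166.3]
mark (462, 217.4) [ 55.  169.7]
markbase (456.7, 213) [ 55.4 169.3]
mark back corners [ 63.9 178.8] [ 65.  159.5]
[[155 146 157 144 126 124 122 118  95  55  56  56  56  55  61  79]
 [169 156 169 157 165 124 122 121 116  94  55  55  55  60  78  93]
 [157 169 144 144 118 110 122 121 120 114  78  55  60  78  92  94]
 [131 158 156 129  94  98 150 189 120 119 112  78  71  93  96  93]
 [130 131 131 129  93  93 103 145 120 119 118 111  78  73  93  93]
 [129 130 130 121  94  93  93 102 150 196 181 117 111  81  79  93]
 [129 129 130 121  94  94  94  93 104 156 184 118 119 111  81  80]
 [130 130 130 120  94  94  95  94  94 110 173 193 193 195 179 108]
 [130 130 130 111  95  96  95  95  94 103 154 194 195 196 196 177]
 [130 130 131 111  94  95  95  95 108 174 192 195 195 196 196 195]
 [130 130 131 102  94  95  98 127 175 196 193 195 194 196 196 195]
 [130 130 130 103  94  97 130 197 197 196 194 195 195 197 196 195]
 [130 130 130 103  99 151 200 197 197 196 194 195 195 197 196 195]
 [130 130 130  97 152 201 199 197 197 195 194 195 195 197 196 196]
 [130 130 131 151 202 200 199 196 198 195 194 195 195 197 196 195]
 [130 130 147 202 203 200 199 196 198 194 194 195 196 196 195 195]
 [131 130 148 203 203 199 198 196 198 194 194 195 196 196 196 195]]
```

Measured in one view, the pointer is about 3.7 mm short of the mark, inside the 7 mm limit. The lever is locked, and the knob travel of 135.6 mm agrees. Next is the cassette, whose grip point is at about (555.3, 64.5).

apply_moves --commands '[[[0.4,0,-0.3,0,0,-0.2],[0.6,0,-0.45,0,0,0],[0.5,0,-0.4,0,0,0],[0,0,0,0,0,0],[0,0,0,0,0,0]]]' --claw 85

```text
clock: 10.68
eef_pos: [549.6, 67.6, 203.3]
tool_rot: [-1.577, 0.007, -0.005]
force: [-0.2, 0.7, -0.7]
width: 84.7
```

```bash
python3 plan.py 555.3 64.5 130 -0.0075 0.5
```

```text
at [549.6  67.6 203.3] rot [-1.5772  0.0074 -0.0055] F [-0.2  0.7 -0.7] w 84.7 t 10.68 rows 4
[0.04, 0.46, -0.02, 0.02, 0.01, -0.02]
[0.04, 0.46, -0.02, 0.02, 0.01, -0.02]
[0.04, 0.46, -0.02, 0.02, 0.01, -0.02]
[0.04, 0.46, -0.02, 0.02, 0.01, -0.02]
```

apply_moves --commands '[[[0.12,0.2,-0.07,0.07,0,-0.08],[0,0.4,0,0,0,0],[0,0.5,0,0,0,0],[0,0.4,0,0,0,0],[0,0.1,0,0,0,0],[0,0,0,0,0,0]]]'

```text
clock: 11.18
eef_pos: [553.0, 66.4, 134.0]
tool_rot: [-1.57, 0.004, -0.002]
force: [0.5, 0.4, 0.3]
width: 85.0
```

```bash
python3 plan.py 555.3 64.5 64 -0.0075 0.4
```

```text
at [553.   66.4 134. ] rot [-1.5704  0.0036 -0.0018] F [0.5 0.4 0.3] w 85.0 t 11.18 rows 5
[0.01, 0.35, -0.01, -0.0, 0.01, -0.01]
[0.01, 0.35, -0.01, -0.0, 0.01, -0.01]
[0.01, 0.35, -0.01, -0.0, 0.01, -0.01]
[0.01, 0.35, -0.01, -0.0, 0.01, -0.01]
[0.01, 0.35, -0.01, -0.0, 0.01, -0.01]
```

apply_moves --commands '[[[0.06,0.15,-0.05,0,0.05,-0.04],[0,0.3,0,0,0,0],[0,0.35,0,0,0,0],[0,0.35,0,0,0,0],[0,0.2,0,0,0,0],[0,0,0,0,0,0],[0,0,0,0,0,0]]]'

```text
clock: 11.77
eef_pos: [559.1, 66.3, 81.1]
tool_rot: [-1.569, -0.008, -0.005]
force: [0.2, 0.1, 0.4]
width: 84.8
```

```bash
python3 plan.py 555.3 64.5 64 -0.0075 0.4
python3 - <<'E'
from h import *
d=grab('wrist'); save(d['image'],'w6')
E
```

```text
at [559.1  66.3  81.1] rot [-1.5689 -0.0083 -0.0046] F [0.2 0.1 0.4] w 84.8 t 11.77 rows 2
[-0.05, 0.21, -0.02, -0.01, 0.02, 0.05]
[-0.05, 0.21, -0.02, -0.01, 0.02, 0.05]
```

I've used all the viewable pictures, so I'll go on with numbers and force feedback.

apply_moves --commands '[[[-0.09,0.15,-0.04,0,0.03,0.09],[0,0.22,0,0,0,0],[0,0,0,0,0,0],[0,0,0,0,0,0]]]'

```text
clock: 12.15
eef_pos: [557.1, 64.8, 67.4]
tool_rot: [-1.568, -0.004, -0.008]
force: [-0.1, -0.1, 0.5]
width: 84.9
```

```bash
python3 plan.py 555.3 64.5 64 -0.0075 0.4
python3 - <<'E'
from h import *
d=load('wrist'); im=d['image']; hsv=cv2.cvtColor(im,cv2.COLOR_RGB2HSV)
m=((hsv[...,2]>150)&(hsv[...,1]<35)).astype(np.uint8)
for r in range(240,340,12):
    x=np.flatnonzero(m[r,200:450])+200
    if len(x): print(r,x[0],x[-1],len(x),plane(d,x[0],r,104).round(1)[:2],plane(d,x[-1],r,104).round(1)[:2])
E
```

```text
at [557.1  64.8  67.4] rot [-1.5682 -0.0042 -0.0079] F [-0.1 -0.1  0.5] w 84.9 t 12.15 rows 1
[-0.04, 0.08, -0.01, -0.03, -0.0, 0.05]
240 391 439 49 [584.6  93.9] [603.8  93.8]
252 271 438 63 [536.8  89.2] [603.8  88.7]
264 272 436 96 [537.   84.1] [603.4  83.5]
276 272 436 111 [536.7  78.8] [603.9  78.2]
288 273 419 105 [536.9  73.5] [597.2  72.9]
300 273 412 75 [536.6  68. ] [594.6  67.5]
312 274 419 80 [536.8  62.4] [598.   61.8]
324 274 426 108 [536.5  56.7] [601.4  56. ]
336 257 430 149 [528.9  50.8] [603.6  50. ]
```

apply_moves --commands '[[[-0.03,0.07,-0.01,-0.03,0,0.05],[0,0,0,0,0,0],[0,0,0,0,0,0]]]'

```text
clock: 12.4
eef_pos: [556.0, 64.3, 64.4]
tool_rot: [-1.571, 0.0, -0.008]
force: [0.6, 0.2, 0.6]
width: 84.9
```

apply_moves --commands '[[[0,0,0,0,0,0],[0,0,0,0,0,0],[0,0,0,0,0,0],[0,0,0,0,0,0],[0,0,0,0,0,0],[0,0,0,0,0,0]]]' --claw 38

```text
clock: 12.9
eef_pos: [555.1, 64.6, 68.0]
tool_rot: [-1.572, 0.001, -0.008]
force: [-0.1, -0.4, -3.7]
width: 39.2
```

```bash
python3 plan.py 556 64.5 64 -0.0075 0.4
```

```text
at [555.1  64.6  68. ] rot [-1.5722e+00  7.0000e-04 -7.8000e-03] F [-0.1 -0.4 -3.7] w 39.2 t 12.9 rows 1
[0.02, 0.1, -0.0, 0.02, -0.0, -0.01]
```

apply_moves --commands '[[[0,0,0,0,0,0],[0,0,0,0,0,0],[0,0,0,0,0,0],[0,0,0,0,0,0]]]' --claw 28

```text
clock: 13.23
eef_pos: [554.7, 64.4, 67.4]
tool_rot: [-1.572, 0.002, -0.008]
force: [-1.5, -1.1, 1.2]
width: 38.5
```

```bash
python3 plan.py 556 64.5 64 -0.0075 0.4
```

```text
at [554.7  64.4  67.4] rot [-1.5724  0.0018 -0.0079] F [-1.5 -1.1  1.2] w 38.5 t 13.23 rows 1
[0.03, 0.09, 0.0, 0.02, -0.0, -0.02]
```

The fingers have stopped solidly on the catches: a tighter command changed the width by only 0.7 mm. I'll lift slowly.

apply_moves --commands '[[[0,-0.1,0,0,0,0],[0,-0.15,0,0,0,0],[0,-0.2,0,0,0,0],[0,-0.2,0,0,0,0],[0,0,0,0,0,0],[0,0,0,0,0,0]]]'

```text
clock: 13.73
eef_pos: [554.6, 64.2, 95.1]
tool_rot: [-1.572, 0.003, -0.008]
force: [0.3, -0.3, -4.3]
width: 38.6
```

```bash
python3 plan.py 555.5 64.5 149 -0.0075 0.3
```

```text
at [554.6  64.2  95.1] rot [-1.5723  0.0027 -0.0081] F [ 0.3 -0.3 -4.3] w 38.6 t 13.73 rows 5
[0.0, -0.27, 0.0, 0.0, -0.0, -0.01]
[0.0, -0.27, 0.0, 0.0, -0.0, -0.01]
[0.0, -0.27, 0.0, 0.0, -0.0, -0.01]
[0.0, -0.27, 0.0, 0.0, -0.0, -0.01]
[0.0, -0.27, 0.0, 0.0, -0.0, -0.01]
```

apply_moves --commands '[[[0,-0.2,0,0,0,0],[0,-0.27,0,0,0,0],[0,-0.27,0,0,0,0],[0,-0.25,0,0,0,0],[0,-0.15,0,0,0,0],[0,-0.08,0,0,0,0],[0,0,0,0,0,0],[0,0,0,0,0,0]]]'

```text
clock: 14.4
eef_pos: [554.0, 64.2, 149.7]
tool_rot: [-1.573, 0.003, -0.008]
force: [-0.1, 0.2, -3.3]
width: 38.5
```

```bash
python3 plan.py 555.5 64.5 149 -0.0075 0.3
```

```text
at [554.   64.2 149.7] rot [-1.5726  0.0031 -0.008 ] F [-0.1  0.2 -3.3] w 38.5 t 14.4 rows 1
[0.04, 0.02, 0.01, 0.02, -0.01, -0.04]
```

Weight is felt (-3.3 N). A last settle, then a numerical check of cassette and carriage in the images.

apply_moves --commands '[[[0,0,0,0,0,0],[0,0,0,0,0,0],[0,0,0,0,0,0],[0,0,0,0,0,0]]]'

```text
clock: 14.73
eef_pos: [552.8, 64.0, 148.3]
tool_rot: [-1.573, 0.006, -0.008]
force: [0.1, -0.5, -3.5]
width: 38.3
```

Run:
```python
from h import *
old=load('top')['image'].astype(int); a=grab('top'); b=grab('scene'); s=st(); print(s['eef_pos'].round(1),s['force'].round(1),s['width'],np.abs(s['qd']).max())
g=cv2.cvtColor(a['image'],cv2.COLOR_RGB2GRAY)
for n,i in(('old',old.mean(2)),('new',g)): print(n); print(i[239:246,266:284].astype(int))
hsv=cv2.cvtColor(b['image'],cv2.COLOR_RGB2HSV); m=((hsv[...,1]<45)&(hsv[...,2]>140)).astype(np.uint8)
x,y=576,64
for nm,dz in(('lifted',82),('seated',0)):
  print(nm,[(z,int(m[tuple(np.round(proj(b,[x,yy,z+dz])).astype(int)[::-1])])) for yy in(35,92) for z in(30,45,60,75,90,100)])
```

```text
[552.9  64.  148.4] [ 0.8 -0.  -3.3] 38.69589426839977 0.003782982280372985
old
[[227 220 172 138 135 136 132 118  95  75  81 134 199 225 226 225 225 225]
 [229 222 174 140 136 137 138 132 114  89 107 169 218 227 227 227 226 226]
 [228 222 173 141 137 137 137 133 118 101 121 182 223 228 228 227 226 227]
 [227 221 175 145 139 138 135 126 115 109 114 153 202 221 221 218 210 208]
 [227 223 194 166 154 144 138 128 124 127 123 133 168 187 190 177 156 149]
 [226 226 219 192 173 154 139 134 133 135 132 133 140 147 146 129 105  96]
 [226 227 222 193 166 147 135 129 124 125 126 126 126 126 124 112  89  76]]
new
[[ 91  89  92  93  94  97 102 107 113 119 125 128 134 139 142 147 149 155]
 [ 94  89  89  92  94  95 100 105 111 116 122 126 132 136 142 145 149 152]
 [107  89  88  91  92  95  97 103 109 114 119 125 130 135 139 143 146 150]
 [130  93  88  90  93  93  96 101 105 111 117 123 128 131 136 141 146 149]
 [158 104  88  89  92  92  95  99 103 109 114 121 127 130 135 138 143 147]
 [183 125  93  89  91  92  94  96 101 106 112 118 123 128 133 137 142 144]
 [202 146 101  89  89  92  95  95  98 103 110 115 122 125 131 135 140 143]]
lifted [(30, 1), (45, 1), (60, 1), (75, 1), (90, 1), (100, 1), (30, 1), (45, 1), (60, 1), (75, 1), (90, 1), (100, 1)]
seated [(30, 0), (45, 0), (60, 0), (75, 0), (90, 0), (100, 1), (30, 0), (45, 0), (60, 0), (75, 0), (90, 0), (100, 1)]
```

```bash
python3 -c "
from h import *
finish_job(); print('done')"
```

```text
the job is handed in; nothing more can be done
done
```

The job is handed in with the cassette held pinched, about 8 cm above its seat. No verdict is reported, so these are my own last checks.

**What I did:** I gripped the knob and swung the lever open to about 1.55 rad. I then drew the carriage about 136 mm along the rail to the mark and swung the lever back to about 0 rad. After that I pinched both catches, lifted the cassette about 80 mm straight up, and left it in the gripper. It took about 15 s of the 51 s allowed.

**Last checks:**
- **Lift:** the wrist force of about 3.3 N downward fits the cassette's weight. The scene image shows white where the lifted cassette should be and nothing at its seat.
- **Steadiness:** tool tilt was under 0.01 rad and joint speeds were near zero at the end. The tool sagged about 1.4 mm in the last idle third of a second.
- **Carriage at the mark:** a close view after locking put the pointer about 3.7 mm short of the mark, inside the 7 mm limit. An earlier top view had suggested about 1 to 2 mm.

**Not confirmed:**
- **Alignment after the lift:** I could not see the pointer again, because the arm hid it from above. I felt no sideways force during the lift.
- **Catch travel:** the gripper read 38.5 mm against an expected 48 mm for fully pinched catches. It also read low on the 14 mm knob (9.5 mm). The fingers stopped firmly and the catches let go of the carriage, so I took them as pressed home.
- **Bystanders:** I did not measure them at the end. I felt no unexpected contact on the way.

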